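Fetch the spindle-oil bottle from under the tray of a toolbox drawer

ROBOT

A 6-joint arm with a two-finger parallel gripper is mounted at the origin on the work surface. World frame = base frame: x ahead of the robot, y to its left, z up, the work surface at z = 0. Lengths are in mm, angles in rad, forces in N, time in s.
With the tool pointing down it reaches from about 350 to 975 mm from the base axis. Payload 17.4 kg.
Tool frame: the origin (TCP) lies between the finger pads; the fingertips stand 22 mm ahead of it and the grasp point (between the pads) lies 3 mm ahead of it; z points along the fingers, y is the line along which they close (so a half turn about z gives the same grasp; the last joint's range is limited). The gripper opens to 85 mm and grips with 20 to 120 N. Pads are 22 mm wide; open, the fingers measure 114 mm over their backs; the gripper's body (76 mm by 85 mm) begins 54 mm behind the grasp point. The pads swing forward as they close: fully open they stand 13 mm farther back than shut.
Start: joints at [-1.183, 0.116, 1.442, -0, 1.584, -0.038], TCP at [278.8, -614.738, 253.303] pointing down, gripper open.
Joint ranges: [-2.83, 2.83], [-0.83, 2.19], [0.07, 2.5], [-1.14, 4.28], [0.01, 3], [-2.97, 2.97]. Speed limits (rad/s): [1.89, 1.89, 2.22, 3.14, 3.14, 3.14].

INTERFACE

Orientations are given as a rotation vector (axis times angle).
In Python, from station import readout, imaging, ticket gives the robot as it stands. The module is installed in compiled form; this text tells all that it offers.
- The arm moves only by the tool send_rows, never from a script. Its argument "commands" is a list of rows, each an object with "xyz": the shift along the tool's x, y, z in cm, a list of three; "delta_rot": the turn, a rotation vector about the tool's x, y, z in rad, a list of three. In form: [{"xyz": [dx, dy, dz], "delta_rot": [ax, ay, az]}, ...]. A call has 1 to 5 rows; each row shifts and turns the commanded pose from where the row before left it, along the tool's axes as they then stand; what a row does not reach is not made up. A row lasts 1/12 s, in which the tool goes at most 41.7 mm and 7.16 degrees, less where a joint would pass 70% of its speed; a pose out of reach is approached as far as the arm can. A call with a gripper value outside its range is refused whole. "claw" is the finger opening in cm, from 0 to 8.54, set as the call begins (left out, the last holds). The fingers move at their own pace and stop on an object; "squeeze" is the grip in N (left out, the last holds). Time passes only in rows, so rows that do not move let the fingers close. It gives the time, the measured TCP pose, the force, the opening and the grip force at its end, in the units of the state.
- readout.get_state(): the state, without advancing time (a new reading comes with each control period).
- imaging.camera(name): name is "scene" or "side" or "wrist"; returns the picture (400x640x3 uint8, blue, green, red); there is no depth.
- imaging.camera_info(name): a dict with "fx", "fy", "cx", "cy" (pixels), "cam_to_world" (4x4, takes a point from camera to world coordinates). Camera axes: x right, y up, looking along -z (the intrinsics and any distortion apply to the point x, -y, -z); pixel columns grow to the right and rows downward; lengths in mm; the calibration is good to about 2 mm. A picture is of the moment at which its call begins: read the wrist's pose just before it. camera_info takes no time and is no camera call; for the wrist camera it gives the pose at the moment of the call.
- ticket.hand_in(): hands the job in; it is judged then, once.
The state is a dict: "time_s": time; "q": joint angles; "joint_vel": joint speeds; "joint_efforts": joint torques, N m; "position": TCP position; "eef_rot": TCP orientation; "force": force on the tool from outside, world axes, zero at the start; "ft_torque": the same for the moment, N m; "opening": finger opening in mm; "grasp_force": force on a finger pad.
Only numpy, scipy, OpenCV 4.12 (cv2) and the standard library are available. Lean on these libraries where they do the work, as an engineer would, in place of code of your own. Each camera call takes 0.05 s, during which the arm holds its last target. There are 200 camera calls.

TASK

Slide the maple tray back until it meets its stop, then reach in at an angle under its front edge, lift the tall round oil bottle out of the lower compartment and stand it upright in the aluminium drip tray beside the drawer. Set the bottle down rather than dropping it, leave the tray pushed back with its tools still in it, and leave the other cans and tools in the drawer where they are.

Things in the scene. Friction and masses are not known exactly. Their poses are not given: they have to be found in the camera images.
- drawer: Fixed maple drawer out of a low dark chest (on its +x side, 215 mm high), turned about 20 degrees on the bench. Origin at bench level under its middle; x away from the robot, y left, z up; 370 (x) by 484 (y) mm outside, walls 10 mm; floor top 10 mm above the bench; sides 105 mm high plus an 11 mm slide rail (top 116 mm); front wall 125 mm high at x -185 to -175 mm, bar pulls outside
- compartment (a point): centre of the drawer's grey speckled linoleum floor, 10 mm above the drawer's origin, same axes. Dividers 6 mm thick, tops 60 mm above the bench: across at x = -82 and +62 mm; between these, along x, at y = -159, -53, +53, +159 mm. Hence three cells 100 mm wide at y = -106, 0, +106, each with one container near x = 0, a narrow cell at either end, and an open bay in front
- tray (a joint): travel of the maple tray along the drawer's x on the slide rails (m): 0 = fully forward, 0.100 = fully back at its stop; starts at 0 to 0.03. It stays where it is left; pushing takes about 4 to 6 N. Tray 170 (x) by 484 (y) mm, underside 116 mm and rim 162 mm above the bench, rim walls 10 mm thick, floor 8 mm thick
- tray_front (a point): middle of the tray's front rim: on its outer front face, at the top edge (162 mm above the bench); moves with the tray. With the tray fully back this face lies at x = +10 mm in the drawer's frame and still overhangs the rear part of the containers, so a tool cannot come straight down on them
- bottle: the oil bottle to fetch, the only tall round one: aluminium, black screw cap, 42 mm diameter, straight wall to 80 mm, cap 32 mm diameter, 96 mm high, 0.17 to 0.34 kg. Stands in one of the three wide cells, axis 8 to 14 mm in front of the fully-back tray's front face: bring it 35 mm forward before raising it over 8 mm. Origin at the centre of its underside, z along its axis
- short_can: aluminium round can, same 42 mm diameter and cap but only 62 mm high, in another of the three wide cells; leave alone. Origin at the centre of its underside
- square_can: aluminium can of square section 42 by 42 mm, same cap, 96 mm high, in another of the three wide cells; leave alone. Origin at the centre of its underside
- block: ground steel set-up block 25 x 50 x 75 mm high with holes, in the left narrow cell; leave alone. Origin at the centre of its underside
- vblock: small steel V-block 48 x 42 x 40 mm high in the right narrow cell; leave alone. Origin at the centre of its underside
- parallel: steel parallel 12 x 150 x 22 mm high lying along y in the drawer's front bay; leave alone. Origin at the centre of its underside
- pitch_gauge: satin screw-thread pitch gauge, about 100 x 40 x 12 mm, lying in the tray. Origin at the centre of its underside
- micrometer: nickel sheet-metal micrometer with a deep U frame, about 102 x 145 x 18 mm, lying in the tray. Origin at its underside
- gauge_tin: round aluminium gauge-block tin, 71 mm diameter, 30 mm high, lying in the tray. Origin at the centre of its underside
- square_head: blued steel combination square head, about 100 x 75 x 18 mm, lying in the tray. Origin at its underside
- drip_tray: shallow square aluminium drip tray on the bench to the left of the drawer, 150 x 150 mm outside, rim 12 mm high and 3 mm thick, floor 3 mm thick, empty, fixed. Origin at the centre of its underside
Things that resemble listed ones, but are neither listed nor needed, are in the scene too. Of the things like the drip_tray, leave any that is orange; of the rest the larger one is meant.

How it is judged:
By the outcome, as a careful person would: the job done as asked, in the order asked, and still so for the second after the job is handed in, with the robot touching nothing.
It also fails if it takes over 64 s, if anything falls off the work surface, if the arm or the gripper's body presses on something with over 40 N, if the wrist force passes 120 N, or if a joint passes its speed limit or range.

## Working session

There is one attempt and no reset: what is moved stays moved. The work goes in short steps, Python scripts to look and compute and a tool call to move; the robot and the scene stay as the last step left them, time stands still between calls to the robot, and variables do not carry over. Pictures are saved under pics/ and viewed, at most 14 in all, crops included, and the job is handed in when it is done.

Besides the shell and the picture viewer there is one more tool, called by a JSON object that holds its "fn" and its "kwargs". send_rows: Moves the arm, as the interface text tells. Its arguments: {"type":"object","properties":{"commands":{"type":"array"},"claw":{"type":"number"},"squeeze":{"type":"number"}},"required":["commands"]}

```bash
mkdir -p pics; python3 - <<'E'
from station import readout, imaging
import cv2, numpy as np
print(readout.get_state())
for n in ("scene","side"):
    i=imaging.camera_info(n); print(n,{k:np.round(v,3).tolist() for k,v in i.items()})
    cv2.imwrite(f"pics/{n}0.png",imaging.camera(n))
E
```

```text
{'time_s': 0.0, 'q': array([-1.18282338e+00,  1.16477185e-01,  1.44225468e+00,  3.94272851e-06,
        1.58399061e+00, -3.78042142e-02]), 'joint_vel': array([ 0.00017287, -0.00071734, -0.00144117,  0.00013383, -0.00018378,
        0.00060547]), 'joint_efforts': array([ 7.78454360e-04, -7.31982279e+01, -6.32499647e+01,  3.57597685e-05,
        6.03234657e-03,  4.15550483e-05]), 'position': array([ 278.72402171, -614.59086535,  252.57466058]), 'eef_rot': array([-3.06958206e+00, -6.63533591e-01,  3.02937121e-04]), 'force': array([-0.00304093, -0.20009213, -0.67262517]), 'ft_torque': array([-0.04577717,  0.05941136,  0.00840668]), 'grasp_force': 0.0, 'opening': 85.34728355966551}
scene {'fx': 448.602, 'fy': 448.602, 'cx': 321.069, 'cy': 198.522, 'cam_to_world': [[0.882, -0.287, 0.374, 878.028], [0.471, 0.563, -0.679, -792.454], [-0.016, 0.775, 0.632, 897.255], [0.0, 0.0, 0.0, 1.0]]}
side {'fx': 387.654, 'fy': 387.654, 'cx': 315.476, 'cy': 206.316, 'cam_to_world': [[-0.985, 0.148, -0.084, 335.176], [-0.17, -0.854, 0.492, 594.287], [0.001, 0.499, 0.866, 1060.135], [0.0, 0.0, 0.0, 1.0]]}
```

View pics/scene0.png

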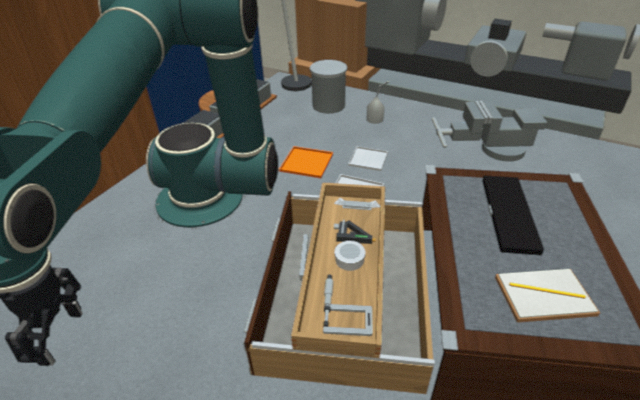

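View pics/side0.png

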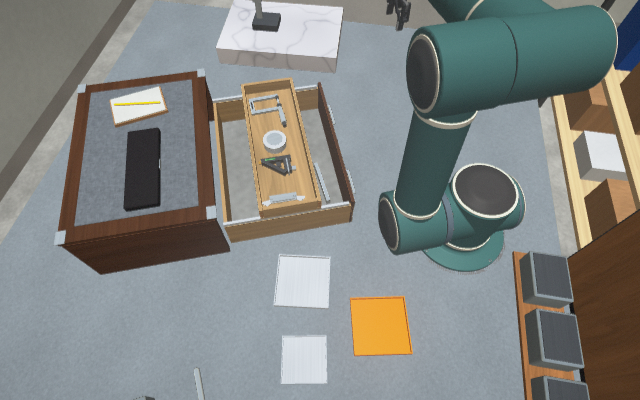

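Scene view: drawer with the tray near centre (340,270). Side view: two aluminium trays at (303,281) (larger) and (304,359) (smaller), orange one at (381,326). Containers are still hidden under the wooden tray.

```bash
cat > h.py <<'E'
from station import readout, imaging
import cv2, numpy as np
from scipy.spatial.transform import Rotation as R
def ray(info,u,v):
    M=np.array(info["cam_to_world"]); d=np.array([(u-info["cx"])/info["fx"],-(v-info["cy"])/info["fy"],-1.])
    return M[:3,3],M[:3,:3]@d
def onz(info,u,v,z):
    o,d=ray(info,u,v); return o+d*(z-o[2])/d[2]
def proj(info,p):
    M=np.array(info["cam_to_world"]); c=M[:3,:3].T@(np.array(p,float)-M[:3,3])
    return info["cx"]-info["fx"]*c[0]/c[2], info["cy"]+info["fy"]*c[1]/c[2]
E
python3 - <<'E'
from h import *
s=cv2.imread("pics/side0.png"); i=imaging.camera_info("side")
g=cv2.inRange(s,(200,200,195),(255,255,255)); 
cs,_=cv2.findContours(g[240:395,260:340],cv2.RETR_EXTERNAL,cv2.CHAIN_APPROX_SIMPLE)
for c in cs:
    if cv2.contourArea(c)<500: continue
    r=cv2.minAreaRect(c); b=cv2.boxPoints(r)+[260,240]
    P=np.array([onz(i,u,v,10) for u,v in b]); print("tray",b.round(1).tolist(),P.mean(0).round(1),np.linalg.norm(np.diff(P,axis=0),axis=1).round(0), np.degrees(np.arctan2(*(P[1]-P[0])[[1,0]])).round(1))
a=cv2.resize(s[70:250,200:365],None,fx=4.4,fy=3.3,interpolation=3)
a=cv2.resize(s[70:250,200:380],None,fx=3.3,fy=3.3,interpolation=cv2.INTER_CUBIC); cv2.imwrite("pics/c1.png",a)
E
```

```text
tray [[281.0, 336.0], [326.0, 336.0], [326.0, 383.0], [281.0, 383.0]] [390.6 445.1  10. ] [118. 113. 111.] -170.2
tray [[273.6, 305.3], [275.6, 254.9], [329.8, 257.0], [327.9, 307.3]] [434.  241.4  10. ] [148. 158. 147.] -79.3
```

View pics/c1.png

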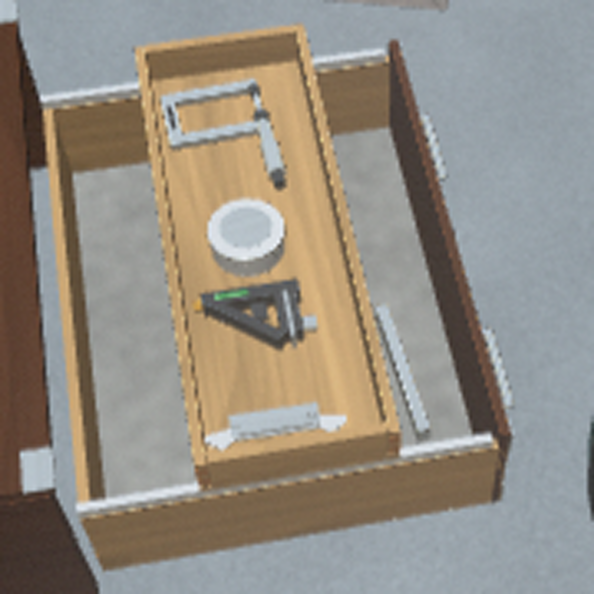

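The crop shows the front wall's outer top edge from (398,40) to (511,434) and the tray rim corners at (303,27), (398,435), (197,465) and (137,48). The tools lie in the tray and the parallel in the front bay.

```bash
python3 - <<'E'
from h import *
i=imaging.camera_info("side"); f=lambda u,v,z:onz(i,200+u/3.3,70+v/3.3,z)
A,B=f(398,40,125),f(511,434,125); print(A,B,np.linalg.norm(A-B))
T=[f(*p,162) for p in [(303,27),(398,435),(197,465),(137,48)]]; T=np.array(T); print(T.round(1))
for a in range(4): d=T[(a+1)%4]-T[a]; print(np.linalg.norm(d).round(1),np.degrees(np.arctan2(d[1],d[0])).round(1))
d=B-A; print("front ang",np.degrees(np.arctan2(d[1],d[0])))
# rails outer edge at 116
for p in [(42,100),(386,52),(78,512),(492,440)]: print(p,f(*p,116).round(1))
y=d[:2]/np.linalg.norm(d[:2]); x=np.array([y[1],-y[0]]); m=(A+B)[:2]/2+185*x; print("drawer",m,x,"yaw",np.degrees(np.arctan2(x[1],x[0])))
for t in T: print(((t[:2]-m)@x).round(1),((t[:2]-m)@y).round(1))
E
```

```text
[ 491.63483856 -422.07622742  125.        ] [319.50392431  28.9954996  125.        ] 482.79887588143544
[[ 582.1 -383.7  162. ]
 [ 410.8   68.1  162. ]
 [ 565.6  123.3  162. ]
 [ 737.9 -326.6  162. ]]
483.2 110.8
164.3 19.7
481.8 -69.0
166.0 -159.8
front ang 110.88706982819704
(42, 100) [ 833.6 -285.5  116. ]
(386, 52) [ 502.5 -412.3  116. ]
(78, 512) [663.8 159.5 116. ]
(492, 440) [334.7  32.3 116. ]
drawer [ 578.41209849 -130.58283847] [0.93428496 0.35652716] yaw 20.88706982819704
-86.8 -237.8
-85.7 245.3
78.6 241.8
79.2 -240.0
```

{"fn": "send_rows", "kwargs": {"commands": [{"xyz": [0, 0, 0], "delta_rot": [0, 0, 0.061]}, {"xyz": [2.25, -2.31, 0], "delta_rot": [0, 0, 0]}, {"xyz": [2.25, -2.31, 0], "delta_rot": [0, 0, 0]}, {"xyz": [2.25, -2.31, 0], "delta_rot": [0, 0, 0]}, {"xyz": [2.25, -2.31, 0], "delta_rot": [0, 0, 0]}], "claw": 0}}

```text
time_s: 0.52
position: [330.1, -495.0, 252.8]
eef_rot: [-3.089, -0.569, 0.0]
force: [0.5, 0.9, 0.4]
opening: 25.6
grasp_force: 0.0
```

{"fn": "send_rows", "kwargs": {"commands": [{"xyz": [2.25, -2.31, 0], "delta_rot": [0, 0, 0]}, {"xyz": [2.25, -2.31, 0], "delta_rot": [0, 0, 0]}, {"xyz": [2.25, -2.31, 0], "delta_rot": [0, 0, 0]}, {"xyz": [2.25, -2.31, 0], "delta_rot": [0, 0, 0]}, {"xyz": [2.25, -2.31, 0], "delta_rot": [0, 0, 0]}]}}

```text
time_s: 0.93
position: [394.0, -346.7, 253.0]
eef_rot: [-3.089, -0.569, 0.0]
force: [1.3, -0.4, -0.5]
opening: -0.0
grasp_force: 0.0
```

{"fn": "send_rows", "kwargs": {"commands": [{"xyz": [2.25, -2.31, 0], "delta_rot": [0, 0, 0]}, {"xyz": [2.25, -2.31, 0], "delta_rot": [0, 0, 0]}, {"xyz": [2.25, -2.31, 0], "delta_rot": [0, 0, 0]}, {"xyz": [2.25, -2.31, 0], "delta_rot": [0, 0, 0]}, {"xyz": [0, 0, 0], "delta_rot": [0, 0, 0]}]}}

```text
time_s: 1.35
position: [446.2, -226.0, 253.3]
eef_rot: [-3.088, -0.575, -0.001]
force: [-0.4, -0.6, 0.5]
opening: 0.3
grasp_force: 0.0
```

```bash
cat >> h.py <<'E'
m=np.array([577.5,-128.5]); yaw=np.radians(20.9)
X=np.array([np.cos(yaw),np.sin(yaw)]); Y=np.array([-X[1],X[0]])
def dr(p): p=np.array(p); return np.array([(p[:2]-m)@X,(p[:2]-m)@Y,p[2]])
def wd(x,y,z): return np.r_[m+x*X+y*Y,z]
def togo(target,s=None):
    s=s or readout.get_state(); return R.from_rotvec(s["eef_rot"]).as_matrix().T@(np.array(target)-s["position"])/10
E
python3 - <<'E'
from h import *
s=readout.get_state(); print(s["time_s"],s["position"],dr(s["position"]),s["opening"],R.from_rotvec(s["eef_rot"]).as_matrix().round(3).tolist())
print(togo(wd(-115,0,152)))
cv2.imwrite("pics/w1.png",imaging.camera("wrist"))
E
```

```text
1.35 [ 446.22320601 -225.97117399  253.25644752] [-157.41103992  -44.22658601  253.25644752] 0.27712227608431156 [[0.933, 0.36, 0.001], [0.36, -0.933, 0.001], [0.001, -0.001, -1.0]]
[ 4.24666237 -4.40004405 10.13316461]
```

View pics/w1.png

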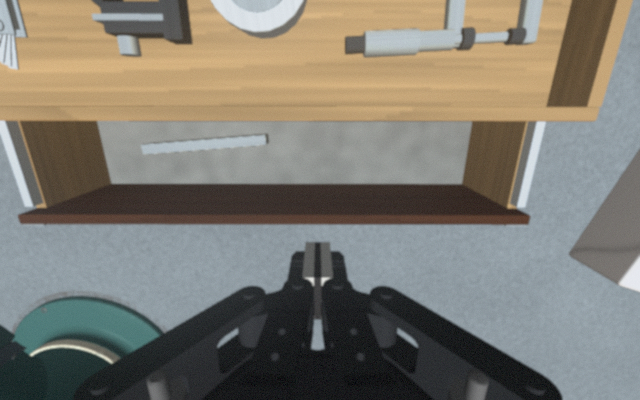

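The wrist view shows the tray's front edge at row 121 and the front wall at row 218, square to the tool. The fingers are closed.

{"fn": "send_rows", "kwargs": {"commands": [{"xyz": [2.1, -2.2, 0], "delta_rot": [0, 0, 0]}, {"xyz": [2.1, -2.2, 0], "delta_rot": [0, 0, 0]}, {"xyz": [0, 0, 3.4], "delta_rot": [0, 0, 0]}, {"xyz": [0, 0, 3.4], "delta_rot": [0, 0, 0]}, {"xyz": [0, 0, 3.3], "delta_rot": [0, 0, 0]}]}}

```text
time_s: 1.82
position: [468.3, -173.9, 151.0]
eef_rot: [3.089, 0.57, 0.001]
force: [0.8, -0.7, -0.7]
opening: -0.4
grasp_force: 0.0
```

{"fn": "send_rows", "kwargs": {"commands": [{"xyz": [0.6, 0, 0], "delta_rot": [0, 0, 0]}, {"xyz": [0.6, 0, 0], "delta_rot": [0, 0, 0]}, {"xyz": [0.6, 0, 0], "delta_rot": [0, 0, 0]}, {"xyz": [0.6, 0, 0], "delta_rot": [0, 0, 0]}, {"xyz": [0.6, 0, 0], "delta_rot": [0, 0, 0]}]}}

```text
time_s: 2.23
position: [497.6, -163.6, 154.7]
eef_rot: [3.088, 0.569, 0.002]
force: [-4.8, -2.5, 2.5]
opening: 0.2
grasp_force: 2.4
```

{"fn": "send_rows", "kwargs": {"commands": [{"xyz": [0.6, 0, 0], "delta_rot": [0, 0, 0]}, {"xyz": [0.6, 0, 0], "delta_rot": [0, 0, 0]}, {"xyz": [0.6, 0, 0], "delta_rot": [0, 0, 0]}, {"xyz": [0.6, 0, 0], "delta_rot": [0, 0, 0]}, {"xyz": [0.6, 0, 0], "delta_rot": [0, 0, 0]}]}}

```text
time_s: 2.65
position: [525.2, -152.2, 152.7]
eef_rot: [3.089, 0.57, 0.0]
force: [-5.3, -2.7, 2.8]
opening: 0.3
grasp_force: 2.4
```

{"fn": "send_rows", "kwargs": {"commands": [{"xyz": [0.6, 0, 0], "delta_rot": [0, 0, 0]}, {"xyz": [0.6, 0, 0], "delta_rot": [0, 0, 0]}, {"xyz": [0.6, 0, 0], "delta_rot": [0, 0, 0]}, {"xyz": [0.6, 0, 0], "delta_rot": [0, 0, 0]}, {"xyz": [0.6, 0, 0], "delta_rot": [0, 0, 0]}]}}

```text
time_s: 3.07
position: [553.1, -141.4, 152.3]
eef_rot: [-3.089, -0.57, 0.0]
force: [-5.0, -1.4, 4.0]
opening: -0.1
grasp_force: 2.4
```

{"fn": "send_rows", "kwargs": {"commands": [{"xyz": [0.5, 0, 0], "delta_rot": [0, 0, 0]}, {"xyz": [0.5, 0, 0], "delta_rot": [0, 0, 0]}, {"xyz": [0.4, 0, 0], "delta_rot": [0, 0, 0]}, {"xyz": [0.4, 0, 0], "delta_rot": [0, 0, 0]}, {"xyz": [0.3, 0, 0], "delta_rot": [0, 0, 0]}]}}

```text
time_s: 3.48
position: [572.5, -133.9, 152.2]
eef_rot: [-3.089, -0.57, 0.0]
force: [-4.3, 0.5, 2.8]
opening: -0.0
grasp_force: 1.9
```

{"fn": "send_rows", "kwargs": {"commands": [{"xyz": [0.2, 0, 0], "delta_rot": [0, 0, 0]}, {"xyz": [0.1, 0, 0], "delta_rot": [0, 0, 0]}]}}

```text
time_s: 3.65
position: [575.2, -132.9, 152.2]
eef_rot: [-3.089, -0.57, 0.0]
force: [-3.9, -0.3, 0.9]
opening: -0.1
grasp_force: 1.7
```

{"fn": "send_rows", "kwargs": {"commands": [{"xyz": [0.1, 0, 0], "delta_rot": [0, 0, 0]}, {"xyz": [0.1, 0, 0], "delta_rot": [0, 0, 0]}, {"xyz": [0.1, 0, 0], "delta_rot": [0, 0, 0]}]}}

```text
time_s: 3.9
position: [577.7, -132.0, 152.2]
eef_rot: [-3.089, -0.57, 0.0]
force: [-3.7, 0.3, 1.1]
opening: -0.2
grasp_force: 1.7
```

{"fn": "send_rows", "kwargs": {"commands": [{"xyz": [0.1, 0, 0], "delta_rot": [0, 0, 0]}, {"xyz": [0.1, 0, 0], "delta_rot": [0, 0, 0]}]}}

```text
time_s: 4.07
position: [579.3, -131.3, 152.2]
eef_rot: [-3.089, -0.57, 0.002]
force: [-18.7, -3.9, 7.5]
opening: 0.1
grasp_force: 9.4
```

The force jumped to 19 N, so the tray is at its stop. Next I back off and rise to look.

{"fn": "send_rows", "kwargs": {"commands": [{"xyz": [-1.5, 0, 0], "delta_rot": [0, 0, 0]}, {"xyz": [-2.5, 0, 0], "delta_rot": [0, 0, 0]}, {"xyz": [-2, 0, -3], "delta_rot": [0, 0, 0]}, {"xyz": [-2, 0, -3], "delta_rot": [0, 0, 0]}, {"xyz": [-2, 0, -3], "delta_rot": [0, 0, 0]}]}}

```text
time_s: 4.48
position: [485.3, -167.1, 243.3]
eef_rot: [-3.089, -0.57, -0.0]
force: [0.8, 0.3, 0.4]
opening: 0.2
grasp_force: 0.0
```

{"fn": "send_rows", "kwargs": {"commands": [{"xyz": [-2, 0, -3], "delta_rot": [0, 0, 0]}, {"xyz": [-2, 0, -3], "delta_rot": [0, 0, 0]}, {"xyz": [0, 0, 0], "delta_rot": [0, 0, 0]}, {"xyz": [0, 0, 0], "delta_rot": [0, 0, 0]}], "claw": 8.5}}

```text
time_s: 4.82
position: [448.9, -181.8, 304.6]
eef_rot: [3.087, 0.568, 0.006]
force: [0.2, -0.2, -0.0]
opening: 48.2
grasp_force: 0.0
```

```bash
python3 - <<'E'
from h import *
import json
s=readout.get_state(); print(s["time_s"],dr(s["position"]))
i=imaging.camera_info("wrist"); w=imaging.camera("wrist"); print(np.round(i["cam_to_world"],3).tolist(),i["fx"],i["cx"],i["cy"])
json.dump({k:np.array(v).tolist() for k,v in i.items()},open("w2.json","w"))
cv2.imwrite("pics/w2.png",w); 
sc=imaging.camera("scene"); cv2.imwrite("pics/scene1.png",sc); sd=imaging.camera("side"); cv2.imwrite("pics/side1.png",sd)
a=cv2.resize(sd[70:250,200:380],None,fx=2.2,fy=2.2,interpolation=2)
b=cv2.resize(sc[175:385,240:445],None,fx=1.9,fy=1.9,interpolation=2)
H=400; c=np.zeros((H,a.shape[1]+b.shape[1],3),np.uint8); c[:a.shape[0],:a.shape[1]]=a; c[:b.shape[0],a.shape[1]:]=b[:H]; cv2.imwrite("pics/c2.png",c)
E
```

```text
4.8167 [-139.19459051   -3.8971819   304.55278611]
[[0.355, 0.889, 0.288, 523.594], [-0.935, 0.337, 0.113, -153.973], [0.003, -0.309, 0.951, 424.823], [0.0, 0.0, 0.0, 1.0]] 283.833292558655 317.2154473515906 200.18597727176373
```

View pics/w2.png

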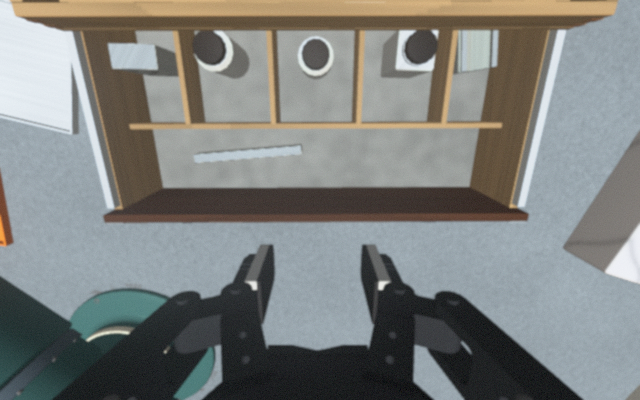

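View pics/c2.png

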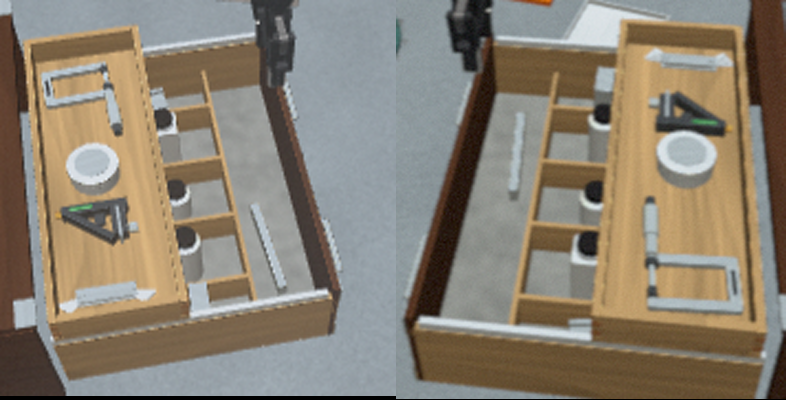

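Candidates in the wrist view: (210,48) tall and round (left cell), (316,54) short and round (middle cell), (418,48) square section (right cell). The tray is at its stop with its tools still in it. By description I choose the left one and check it in a close crop.

```bash
python3 - <<'E'
from h import *
import json
I={"w2":json.load(open("w2.json")),"scene1":imaging.camera_info("scene"),"side1":imaging.camera_info("side")}
guess=wd(-1,106,106); rays=[]
for n,i in I.items():
    im=cv2.imread(f"pics/{n}.png"); u,v=proj(i,guess); u0,v0=int(u)-22,max(int(v)-22,0)
    c=im[v0:v0+44,u0:u0+44]; k=cv2.inRange(c,(0,0,0),(70,70,70))
    nl,_,st,ce=cv2.connectedComponentsWithStats(k); j=1+np.argmin([np.hypot(*(q-[u-u0,v-v0])) for q in ce[1:]]) if nl>1 else 0
    px=ce[j]+[u0,v0]; print(n,(round(u),round(v)),px.round(1),st[j].tolist(), dr(onz(i,*px,106)).round(1)); rays.append(ray(i,*px))
i=I["w2"];im=cv2.imread("pics/w2.png")
cv2.imwrite("pics/c3.png",cv2.resize(im[10:110,150:270],None,fx=5,fy=5,interpolation=2))
# divider checks in wrist: front cross divider and cell dividers at z=60
for p in [(187,123),(273,123),(359,123),(445,123)]: print(p,dr(onz(i,*p,60)).round(1))
for p in [(107,218),(527,218)]: print("front wall",dr(onz(i,*p,125)).round(1))
for p in [(20,15),(616,15)]: print("tray rim f",dr(onz(i,*p,162)).round(1))
E
```

```text
w2 (206, 47) [205.  48.] [22, 24, 1, 1, 1] [ -2.1 107.  106. ]
scene1 (350, 232) [348.2 234.2] [17, 20, 9, 10, 72] [ -4.  99. 106.]
side1 (283, 177) [283.9 176.9] [19, 18, 9, 9, 54] [ -3.  105.7 106. ]
(187, 123) [-77.  155.7  60. ]
(273, 123) [-77.2  49.1  60. ]
(359, 123) [-77.4 -57.7  60. ]
(445, 123) [ -77.6 -164.7   60. ]
front wall [-177.5  232.3  125. ]
front wall [-178.9 -243.9  125. ]
tray rim f [ 11.7 232.5 162. ]
tray rim f [  11.3 -246.3  162. ]
```

View pics/c3.png

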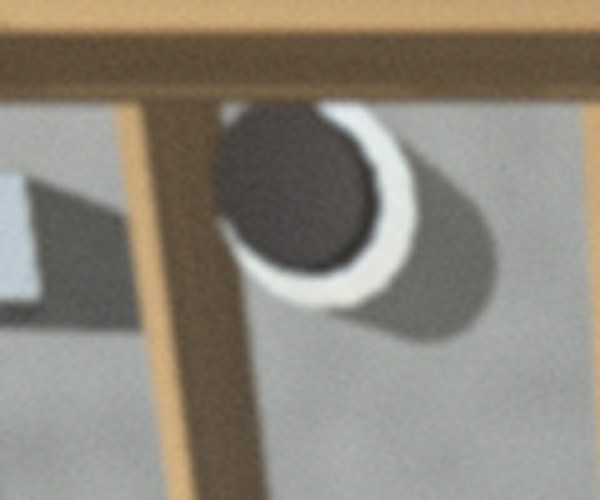

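The crop shows a round black cap at about (209,48) with a round aluminium shoulder, so this is the tall round bottle, near drawer (-3, 102). Next I tilt the tool 45° and shift left.

{"fn": "send_rows", "kwargs": {"commands": [{"xyz": [0, -1.5, 0], "delta_rot": [0, 0.112, 0]}, {"xyz": [0, -1.5, 0], "delta_rot": [0, 0.112, 0]}, {"xyz": [0, -1.5, 0], "delta_rot": [0, 0.112, 0]}, {"xyz": [0, -1.5, 0], "delta_rot": [0, 0.112, 0]}], "claw": 6.2}}

```text
time_s: 5.3
position: [427.9, -124.3, 301.4]
eef_rot: [-2.934, -0.542, -0.675]
force: [0.1, -0.7, 0.2]
opening: 62.4
grasp_force: 0.0
```

{"fn": "send_rows", "kwargs": {"commands": [{"xyz": [0, -1.5, 0], "delta_rot": [0, 0.112, 0]}, {"xyz": [0, -1.5, 0], "delta_rot": [0, 0.112, 0]}, {"xyz": [0, -1.5, 0], "delta_rot": [0, 0.112, 0]}, {"xyz": [0, 0, 0], "delta_rot": [0, 0, 0]}, {"xyz": [0, 0, 0], "delta_rot": [0, 0, 0]}]}}

```text
time_s: 5.72
position: [416.4, -86.8, 300.6]
eef_rot: [-2.735, -0.504, -1.121]
force: [-0.7, 0.0, 0.9]
opening: 62.0
grasp_force: 0.0
```

```bash
python3 - <<'E'
from h import *
s=readout.get_state(); Rm=R.from_rotvec(s["eef_rot"]).as_matrix()
print(s["time_s"],dr(s["position"]),s["q"].round(2),s["opening"],"zaxis tilt",np.degrees(np.arccos(-Rm[2,2])),"yaw",np.degrees(np.arctan2(Rm[1,2],Rm[0,2])), "ytilt",Rm[2,1])
print("to P0",togo(wd(-90,102,163)))
E
```

```text
5.7167 [-135.65159759   96.44635448  300.64093896] [-0.66 -0.83  2.2   0.67  1.36  0.54] 61.96768024876641 zaxis tilt 44.633977781901294 yaw 21.300764892853984 ytilt -0.005346051466722138
to P0 [-6.42281171 -0.47456059 13.00467901]
```

{"fn": "send_rows", "kwargs": {"commands": [{"xyz": [-0.8, -0.1, 1.6], "delta_rot": [0, 0, 0]}, {"xyz": [-0.8, -0.1, 1.6], "delta_rot": [0, 0, 0]}, {"xyz": [-0.8, -0.1, 1.6], "delta_rot": [0, 0, 0]}, {"xyz": [-0.8, -0.1, 1.6], "delta_rot": [0, 0, 0]}]}}

```text
time_s: 6.05
position: [436.4, -74.4, 235.2]
eef_rot: [-2.736, -0.509, -1.125]
force: [-0.0, -0.9, -0.7]
opening: 61.9
grasp_force: 0.0
```

```bash
cat > st.py <<'E'
from h import *
import sys
s=readout.get_state(); Rm=R.from_rotvec(s["eef_rot"]).as_matrix()
print(s["time_s"],dr(s["position"]).round(1),s["q"].round(2),s["opening"],"tilt",np.degrees(np.arccos(-Rm[2,2])).round(1),"yaw",np.degrees(np.arctan2(Rm[1,2],Rm[0,2])).round(1), "ytilt",Rm[2,1].round(3))
if len(sys.argv)>1: print("togo",togo(wd(*map(float,sys.argv[1:4]))).round(2))
E
python3 st.py -90 102 163
```

```text
6.05 [-112.5  100.9  235.2] [-0.59 -0.8   2.29  0.66  1.21  0.52] 61.88875377703927 tilt 44.7 yaw 21.1 ytilt -0.0
togo [-3.48 -0.1   6.71]
```

{"fn": "send_rows", "kwargs": {"commands": [{"xyz": [-0.9, 0, 1.7], "delta_rot": [0, 0, 0]}, {"xyz": [-0.9, 0, 1.7], "delta_rot": [0, 0, 0]}, {"xyz": [-0.9, 0, 1.7], "delta_rot": [0, 0, 0]}, {"xyz": [-0.8, 0, 1.6], "delta_rot": [0, 0, 0]}, {"xyz": [0, 0, 0], "delta_rot": [0, 0, 0]}]}}

```text
time_s: 6.47
position: [456.7, -65.3, 159.9]
eef_rot: [-2.735, -0.509, -1.119]
force: [-0.2, -0.2, -0.1]
opening: 62.0
grasp_force: 0.0
```

```bash
python3 st.py -5 102 78; python3 - <<'E'
from h import *
i=imaging.camera_info("wrist"); w=imaging.camera("wrist"); cv2.imwrite("pics/w3.png",w)
sc=imaging.camera("scene"); cv2.imwrite("pics/scene2.png",sc)
print([np.round(proj(i,wd(-3,102,z)),0) for z in (106,90,60)])
print(np.round(proj(i,wd(-3,102,106)),1))
c=np.zeros((400,800,3),np.uint8); c[:200,:320]=cv2.resize(w,(320,200)); c[:,320:]=cv2.resize(sc[160:300,260:428],(480,400)); cv2.imwrite("pics/c4.png",c)
c=np.hstack([cv2.resize(w,(480,300)),cv2.resize(sc[190:290,270:377],(320,300))]); cv2.imwrite("pics/c4.png",c)
E
```

```text
6.4667 [-90.3 102.1 159.9] [-0.53 -0.71  2.37  0.69  1.05  0.46] 61.98902150004534 tilt 44.6 yaw 21.4 ytilt -0.004
togo [ 0.33  0.09 11.83]
[array([317., 180.]), array([317., 190.]), array([317., 205.])]
[316.8 180. ]
```

View pics/c4.png

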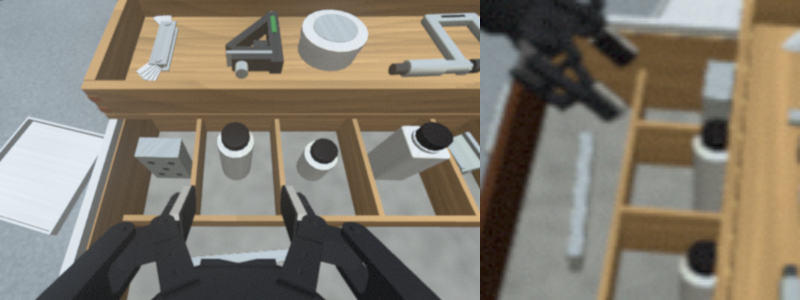

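The bottle's cap is at wrist pixel (316,180), exactly as predicted and centred between the fingers. Next I go in along the tool axis.

{"fn": "send_rows", "kwargs": {"commands": [{"xyz": [0.1, 0, 1.6], "delta_rot": [0, 0, 0]}, {"xyz": [0.1, 0, 1.6], "delta_rot": [0, 0, 0]}, {"xyz": [0.1, 0, 1.6], "delta_rot": [0, 0, 0]}, {"xyz": [0, 0, 1.6], "delta_rot": [0, 0, 0]}, {"xyz": [0, 0, 1.4], "delta_rot": [0, 0, 0]}]}}

```text
time_s: 6.98
position: [511.2, -45.7, 111.0]
eef_rot: [-2.734, -0.508, -1.129]
force: [-0.7, 0.8, 0.3]
opening: 61.8
grasp_force: 0.0
```

```bash
python3 st.py -5 102 78
```

```text
6.9833 [-32.4 101.  111. ] [-0.4  -0.51  2.34  0.72  0.83  0.44] 61.77822391776305 tilt 44.9 yaw 21.1 ytilt -0.001
togo [-0.39 -0.09  4.28]
```

{"fn": "send_rows", "kwargs": {"commands": [{"xyz": [-0.1, 0, 1.0], "delta_rot": [0, 0, 0]}, {"xyz": [-0.1, 0, 1.0], "delta_rot": [0, 0, 0]}, {"xyz": [-0.1, -0.1, 1.0], "delta_rot": [0, 0, 0]}, {"xyz": [-0.1, 0, 0.8], "delta_rot": [0, 0, 0]}, {"xyz": [0, 0, 0.4], "delta_rot": [0, 0, 0]}]}}

```text
time_s: 7.4
position: [535.3, -35.0, 77.4]
eef_rot: [-2.734, -0.508, -1.127]
force: [-0.1, 0.3, -0.6]
opening: 61.8
grasp_force: 0.0
```

```bash
python3 st.py -5 102 78;python3 - <<'E'
from h import *
w=imaging.camera("wrist"); sc=imaging.camera("scene"); sd=imaging.camera("side")
c=np.hstack([cv2.resize(w,(480,300)),cv2.resize(sd[130:230,230:337],(320,300))]); cv2.imwrite("pics/c5.png",c)
E
```

```text
7.4 [ -6.  102.4  77.4] [-0.35 -0.4   2.33  0.77  0.73  0.39] 61.797644833964256 tilt 44.8 yaw 21.2 ytilt -0.002
togo [0.11 0.04 0.03]
```

View pics/c5.png

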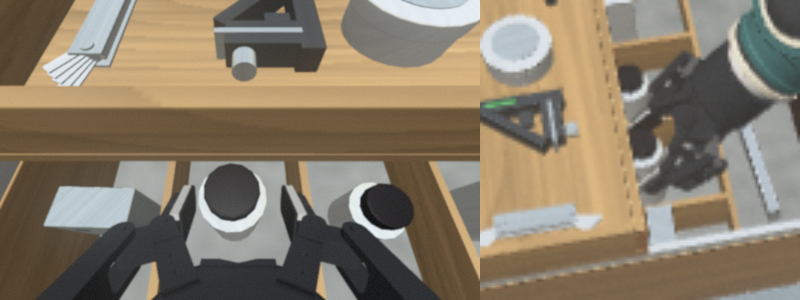

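The bottle's cap at (232,190) sits between the fingers (185 to 290), and nothing touches the tray or the neighbours. Closing.

{"fn": "send_rows", "kwargs": {"commands": [{"xyz": [0, 0, 0], "delta_rot": [0, 0, 0]}, {"xyz": [0, 0, 0], "delta_rot": [0, 0, 0]}, {"xyz": [0, 0, 0], "delta_rot": [0, 0, 0]}, {"xyz": [0, 0, 0], "delta_rot": [0, 0, 0]}, {"xyz": [0, 0, 0], "delta_rot": [0, 0, 0]}], "claw": 3, "squeeze": 60}}

```text
time_s: 7.97
position: [534.8, -35.2, 77.7]
eef_rot: [-2.734, -0.507, -1.128]
force: [-2.1, 1.6, 5.7]
opening: 40.7
grasp_force: 59.2
```

{"fn": "send_rows", "kwargs": {"commands": [{"xyz": [0.18, 0, -0.18], "delta_rot": [0, 0, 0]}, {"xyz": [0.18, 0, -0.18], "delta_rot": [0, 0, 0]}, {"xyz": [0, 0, 0], "delta_rot": [0, 0, 0]}]}}

```text
time_s: 8.22
position: [534.5, -35.2, 82.1]
eef_rot: [-2.734, -0.507, -1.126]
force: [-0.3, 0.6, -3.2]
opening: 40.6
grasp_force: 59.8
```

```bash
python3 st.py -44 102 82
```

```text
8.2167 [ -6.9 102.5  82.1] [-0.35 -0.41  2.33  0.76  0.74  0.41] 40.61858400149447 tilt 44.8 yaw 21.2 ytilt -0.002
togo [-2.64  0.05 -2.61]
```

{"fn": "send_rows", "kwargs": {"commands": [{"xyz": [-0.55, 0, -0.54], "delta_rot": [0, 0, 0]}, {"xyz": [-0.55, 0, -0.54], "delta_rot": [0, 0, 0]}, {"xyz": [-0.55, 0, -0.54], "delta_rot": [0, 0, 0]}, {"xyz": [-0.55, 0, -0.54], "delta_rot": [0, 0, 0]}, {"xyz": [-0.5, 0, -0.5], "delta_rot": [0, 0, 0]}]}}

```text
time_s: 8.63
position: [498.2, -49.0, 81.5]
eef_rot: [-2.734, -0.506, -1.126]
force: [0.6, 0.0, -2.5]
opening: 40.6
grasp_force: 60.2
```

```bash
python3 st.py -44 102 222
```

```text
8.6333 [-45.7 102.5  81.5] [-0.42 -0.51  2.39  0.76  0.81  0.37] 40.5509356714611 tilt 44.8 yaw 21.2 ytilt -0.003
togo [10.02  0.02 -9.85]
```

{"fn": "send_rows", "kwargs": {"commands": [{"xyz": [1.3, 0, -1.3], "delta_rot": [0, 0, 0]}, {"xyz": [1.8, 0, -1.75], "delta_rot": [0, 0, 0]}, {"xyz": [1.8, 0, -1.75], "delta_rot": [0, 0, 0]}, {"xyz": [1.8, 0, -1.75], "delta_rot": [0, 0, 0]}, {"xyz": [1.8, 0, -1.75], "delta_rot": [0, 0, 0]}]}}

```text
time_s: 9.05
position: [500.3, -48.6, 201.7]
eef_rot: [-2.735, -0.506, -1.126]
force: [0.3, 0.1, -2.5]
opening: 40.5
grasp_force: 60.2
```

```bash
python3 st.py -44 397 206
```

```text
9.05 [-43.7 102.2 201.7] [-0.42 -0.63  2.26  0.63  1.    0.58] 40.52610063331344 tilt 44.8 yaw 21.1 ytilt -0.002
togo [  0.28 -29.48  -0.24]
```

{"fn": "send_rows", "kwargs": {"commands": [{"xyz": [0, -1.5, 0], "delta_rot": [0, 0, 0]}, {"xyz": [0, -2.5, 0], "delta_rot": [0, 0, 0]}, {"xyz": [0, -2.5, 0], "delta_rot": [0, 0, 0]}, {"xyz": [0, -2.5, 0], "delta_rot": [0, 0, 0]}, {"xyz": [0, -2.5, 0], "delta_rot": [0, 0, 0]}]}}

```text
time_s: 9.47
position: [460.1, 59.2, 200.0]
eef_rot: [-2.735, -0.504, -1.123]
force: [11.1, 5.6, 19.0]
opening: 40.5
grasp_force: 61.3
```

```bash
python3 st.py -44 397 206
```

```text
9.4667 [-42.7 217.2 200. ] [-0.12 -0.83  2.36  0.42  0.94  0.95] 40.50076485319657 tilt 44.7 yaw 21.2 ytilt -0.004
togo [  0.3  -17.98  -0.45]
```

{"fn": "send_rows", "kwargs": {"commands": [{"xyz": [0, 0, 0], "delta_rot": [0, 0, 0]}]}}

```text
time_s: 9.55
position: [459.2, 61.7, 197.8]
eef_rot: [-2.734, -0.509, -1.116]
force: [0.1, -0.5, -4.9]
opening: 40.7
grasp_force: 61.2
```

```bash
python3 st.py -20 397 206;python3 - <<'E'
from h import *
w=imaging.camera("wrist"); sc=imaging.camera("scene"); sd=imaging.camera("side")
c=np.hstack([cv2.resize(sc[130:280,260:420],(400,375)),cv2.resize(sd[130:280,210:370],(400,375))]); cv2.imwrite("pics/c6.png",c)
E
```

```text
9.55 [-42.6 219.9 197.8] [-0.12 -0.83  2.36  0.42  0.94  0.95] 40.72655354339877 tilt 44.5 yaw 21.6 ytilt -0.006
togo [  2.19 -17.71   1.15]
```

View pics/c6.png

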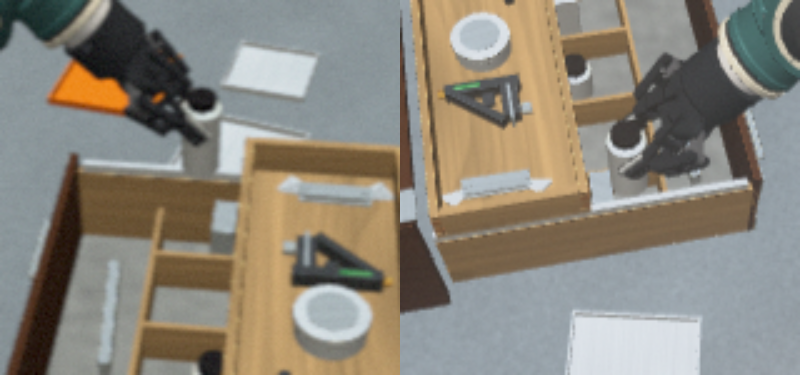

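The bottle hangs upright in the grip over the left rail. The force spike was only joint 2 reaching its limit, so I turn the tool left about the vertical to gain room.

{"fn": "send_rows", "kwargs": {"commands": [{"xyz": [0.28, 0, 0.28], "delta_rot": [0, 0, 0]}, {"xyz": [0.28, 0, 0.28], "delta_rot": [0.07, 0, -0.07]}, {"xyz": [0.28, 0, 0.28], "delta_rot": [0.07, 0, -0.07]}, {"xyz": [0, 0, 0], "delta_rot": [0.07, 0, -0.07]}, {"xyz": [0, 0, 0], "delta_rot": [0.07, 0, -0.07]}]}}

```text
time_s: 10.12
position: [472.1, 62.4, 201.5]
eef_rot: [-2.471, -0.995, -1.022]
force: [1.0, 0.2, -4.1]
opening: 40.4
grasp_force: 61.5
```

```bash
python3 st.py -30 300 205
```

```text
10.1167 [-30.4 215.9 201.5] [-0.28 -0.63  2.26  0.73  1.17  0.35] 40.380453364033215 tilt 45.0 yaw 44.0 ytilt -0.002
togo [ 2.58 -7.73  2.11]
```

{"fn": "send_rows", "kwargs": {"commands": [{"xyz": [0.45, -1.3, 0.35], "delta_rot": [0, 0, 0]}, {"xyz": [0.6, -1.8, 0.5], "delta_rot": [0, 0, 0]}, {"xyz": [0.6, -1.8, 0.5], "delta_rot": [0, 0, 0]}, {"xyz": [0.6, -1.8, 0.5], "delta_rot": [0, 0, 0]}, {"xyz": [0.4, -1.2, 0.35], "delta_rot": [0, 0, 0]}]}}

```text
time_s: 10.53
position: [441.9, 144.4, 204.8]
eef_rot: [-2.475, -0.989, -1.021]
force: [-0.2, 0.7, -3.4]
opening: 40.5
grasp_force: 61.5
```

```bash
python3 - <<'E'
from h import *
# drip tray centre from scene too (centre of rim quad at z=10)
for n,f,roi in (("scene","scene2",(330,430,140,200)),("side","side1",(255,340,245,315))):
    im=cv2.imread(f"pics/{f}.png"); i=imaging.camera_info(n); u0,u1,v0,v1=roi
    k=cv2.inRange(im[v0:v1,u0:u1],(200,200,195),(255,255,255)); cs,_=cv2.findContours(k,0,2)
    for c in cs:
        if cv2.contourArea(c)>150: M=cv2.moments(c); p=(M["m10"]/M["m00"]+u0,M["m01"]/M["m00"]+v0); print(n,p,cv2.contourArea(c),onz(i,*p,6))
E
python3 st.py -2 397 205
```

```text
scene (346.2368098159509, 188.58936605316973) 407.5 [398.50811521 247.04164687   6.        ]
scene (368.19076065312623, 158.099960175229) 418.5 [391.73075604 439.78119019   6.        ]
side (303.10272840016535, 281.9577649166322) 2419.0 [429.67633036 244.22228773   6.        ]
10.5333 [-29.4 303.3 204.8] [-0.04 -0.76  2.32  0.62  1.06  0.61] 40.50057595681418 tilt 44.9 yaw 43.8 ytilt -0.003
togo [ 4.35 -7.58  4.34]
```

```bash
python3 -c "
from h import *
print(togo([430,239,202]),togo([430,239,80])-togo([430,239,202]))"
```

```text
[ 3.80151192 -7.66703403  4.22162944] [-8.6153252   0.03869061  8.63797862]
```

{"fn": "send_rows", "kwargs": {"commands": [{"xyz": [0.5, -1.1, 0.55], "delta_rot": [0, 0, 0]}, {"xyz": [0.9, -1.8, 1.0], "delta_rot": [0, 0, 0]}, {"xyz": [0.9, -1.8, 1.0], "delta_rot": [0, 0, 0]}, {"xyz": [0.9, -1.8, 1.0], "delta_rot": [0, 0, 0]}, {"xyz": [0.6, -1.15, 0.65], "delta_rot": [0, 0, 0]}]}}

```text
time_s: 10.95
position: [430.0, 239.5, 202.1]
eef_rot: [-2.474, -0.989, -1.021]
force: [-0.2, -0.4, -4.0]
opening: 40.6
grasp_force: 61.5
```

{"fn": "send_rows", "kwargs": {"commands": [{"xyz": [-1.4, 0, 1.4], "delta_rot": [0, 0, 0]}, {"xyz": [-1.7, 0, 1.7], "delta_rot": [0, 0, 0]}, {"xyz": [-1.7, 0, 1.7], "delta_rot": [0, 0, 0]}, {"xyz": [-1.5, 0, 1.5], "delta_rot": [0, 0, 0]}, {"xyz": [-1.0, 0, 1.0], "delta_rot": [0, 0, 0]}]}}

```text
time_s: 11.37
position: [429.4, 237.8, 96.3]
eef_rot: [-2.476, -0.989, -1.018]
force: [-0.2, -0.3, -3.4]
opening: 40.4
grasp_force: 61.6
```

```bash
python3 st.py; python3 - <<'E'
from h import *
print(togo([430,239,80]),readout.get_state()["position"])
sc=imaging.camera("scene"); sd=imaging.camera("side")
c=np.hstack([cv2.resize(sc[90:240,290:450],(400,375)),cv2.resize(sd[200:350,230:390],(400,375))]); cv2.imwrite("pics/c7.png",c)
E
```

```text
11.3667 [ -7.7 395.1  96.3] [ 0.27 -0.64  2.44  0.55  0.7   0.77] 40.41050571386002 tilt 44.8 yaw 43.9 ytilt -0.004
[-1.05452807 -0.033082    1.24372711] [429.35052802 237.82646723  96.25420276]
```

View pics/c7.png

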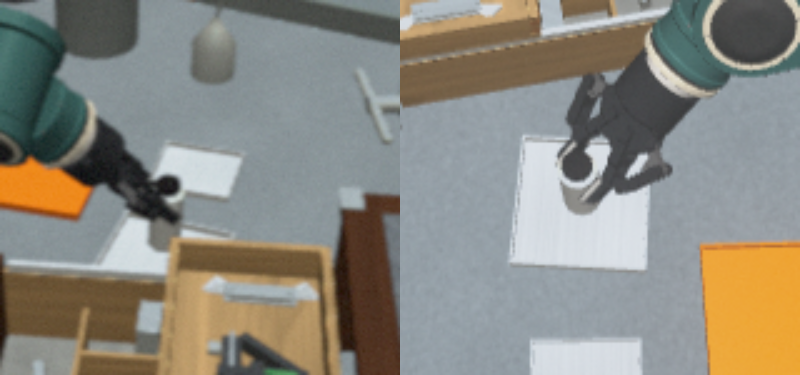

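The bottle is upright over the middle of the larger tray. Lowering slowly.

{"fn": "send_rows", "kwargs": {"commands": [{"xyz": [-0.6, 0, 0.7], "delta_rot": [0, 0, 0]}, {"xyz": [-0.4, 0, 0.4], "delta_rot": [0, 0, 0]}, {"xyz": [-0.3, 0, 0.3], "delta_rot": [0, 0, 0]}, {"xyz": [-0.14, 0, 0.14], "delta_rot": [0, 0, 0]}, {"xyz": [0, 0, 0], "delta_rot": [0, 0, 0]}]}}

```text
time_s: 11.88
position: [429.7, 239.3, 76.9]
eef_rot: [-2.474, -0.991, -1.018]
force: [-0.1, 0.2, -3.2]
opening: 40.4
grasp_force: 61.6
```

{"fn": "send_rows", "kwargs": {"commands": [{"xyz": [-0.07, 0, 0.07], "delta_rot": [0, 0, 0]}, {"xyz": [-0.07, 0, 0.07], "delta_rot": [0, 0, 0]}, {"xyz": [0, 0, 0], "delta_rot": [0, 0, 0]}]}}

```text
time_s: 12.13
position: [429.7, 239.5, 75.3]
eef_rot: [-2.474, -0.991, -1.019]
force: [0.4, -0.7, -3.3]
opening: 40.3
grasp_force: 61.6
```

{"fn": "send_rows", "kwargs": {"commands": [{"xyz": [-0.14, 0, 0.14], "delta_rot": [0, 0, 0]}, {"xyz": [-0.07, 0, 0.07], "delta_rot": [0, 0, 0]}, {"xyz": [0, 0, 0], "delta_rot": [0, 0, 0]}]}}

```text
time_s: 12.38
position: [429.5, 239.4, 71.8]
eef_rot: [-2.474, -0.991, -1.018]
force: [0.7, -0.6, -3.9]
opening: 40.5
grasp_force: 61.6
```

{"fn": "send_rows", "kwargs": {"commands": [{"xyz": [-0.07, 0, 0.07], "delta_rot": [0, 0, 0]}, {"xyz": [0, 0, 0], "delta_rot": [0, 0, 0]}]}}

```text
time_s: 12.55
position: [429.6, 239.4, 71.0]
eef_rot: [-2.474, -0.991, -1.018]
force: [1.0, -0.5, -3.1]
opening: 40.4
grasp_force: 61.6
```

{"fn": "send_rows", "kwargs": {"commands": [{"xyz": [-0.05, 0, 0.05], "delta_rot": [0, 0, 0]}, {"xyz": [0, 0, 0], "delta_rot": [0, 0, 0]}]}}

```text
time_s: 12.72
position: [429.8, 239.5, 70.8]
eef_rot: [-2.473, -0.991, -1.019]
force: [-1.3, 0.2, -0.6]
opening: 40.3
grasp_force: 61.9
```

{"fn": "send_rows", "kwargs": {"commands": [{"xyz": [-0.05, 0, 0.05], "delta_rot": [0, 0, 0]}, {"xyz": [0, 0, 0], "delta_rot": [0, 0, 0]}]}}

```text
time_s: 12.88
position: [430.0, 239.7, 70.7]
eef_rot: [-2.473, -0.99, -1.02]
force: [-2.9, 0.3, 5.3]
opening: 40.5
grasp_force: 62.5
```

Contact: +5 N after carrying about -3.3 N. I release gently.

{"fn": "send_rows", "kwargs": {"commands": [{"xyz": [0, 0, 0], "delta_rot": [0, 0, 0]}, {"xyz": [0, 0, 0], "delta_rot": [0, 0, 0]}, {"xyz": [0, 0, 0], "delta_rot": [0, 0, 0]}], "claw": 4.1, "squeeze": 20}}

```text
time_s: 13.13
position: [430.0, 239.6, 70.6]
eef_rot: [-2.473, -0.99, -1.02]
force: [-2.8, 1.2, 5.1]
opening: 41.1
grasp_force: 37.1
```

{"fn": "send_rows", "kwargs": {"commands": [{"xyz": [0, 0, 0], "delta_rot": [0, 0, 0]}, {"xyz": [0, 0, 0], "delta_rot": [0, 0, 0]}, {"xyz": [0, 0, 0], "delta_rot": [0, 0, 0]}, {"xyz": [0, 0, 0], "delta_rot": [0, 0, 0]}], "claw": 6.2}}

```text
time_s: 13.47
position: [429.5, 239.3, 69.5]
eef_rot: [-2.474, -0.991, -1.018]
force: [0.1, 0.1, -0.0]
opening: 61.8
grasp_force: 0.0
```

{"fn": "send_rows", "kwargs": {"commands": [{"xyz": [0, 0, -0.6], "delta_rot": [0, 0, 0]}, {"xyz": [0, 0, -1.2], "delta_rot": [0, 0, 0]}, {"xyz": [0, 0, -1.2], "delta_rot": [0, 0, 0]}, {"xyz": [0, 0, -1.2], "delta_rot": [0, 0, 0]}]}}

```text
time_s: 13.8
position: [407.7, 218.4, 99.8]
eef_rot: [-2.474, -0.991, -1.018]
force: [-0.1, -0.9, -0.2]
opening: 61.7
grasp_force: 0.0
```

```bash
python3 st.py; python3 -c "
from h import *
print(togo([400,220,220]))"
```

```text
13.8 [-34.8 384.7  99.8] [ 0.22 -0.75  2.49  0.55  0.78  0.76] 61.680004684716714 tilt 44.8 yaw 44.0 ytilt -0.004
[ 8.1507152  -0.69718718 -8.8418045 ]
```

{"fn": "send_rows", "kwargs": {"commands": [{"xyz": [0.7, 0, -0.6], "delta_rot": [0, 0, 0]}, {"xyz": [1.05, 0, -0.75], "delta_rot": [0, 0, 0]}, {"xyz": [1.05, 0, -0.75], "delta_rot": [0, 0, 0]}, {"xyz": [1.4, 0, -1.0], "delta_rot": [0, 0, 0]}, {"xyz": [1.4, 0, -1.0], "delta_rot": [0, 0, 0]}]}}

```text
time_s: 14.22
position: [416.7, 226.5, 169.6]
eef_rot: [-2.474, -0.991, -1.018]
force: [0.3, 0.3, 0.4]
opening: 62.2
grasp_force: 0.0
```

{"fn": "send_rows", "kwargs": {"commands": [{"xyz": [1.4, 0, -1.0], "delta_rot": [0, 0, 0]}, {"xyz": [1.4, 0, -1.0], "delta_rot": [0, 0, 0]}, {"xyz": [1.4, 0, -1.0], "delta_rot": [0, 0, 0]}, {"xyz": [0, 0, 0], "delta_rot": [0, 0, 0]}, {"xyz": [0, 0, 0], "delta_rot": [0, 0, 0]}]}}

```text
time_s: 14.63
position: [423.1, 232.4, 220.4]
eef_rot: [-2.473, -0.991, -1.02]
force: [0.0, -0.0, -0.7]
opening: 61.9
grasp_force: 0.0
```

```bash
python3 st.py; python3 - <<'E'
from h import *
sc=imaging.camera("scene"); sd=imaging.camera("side")
c=np.hstack([cv2.resize(sc[100:390,210:450],(330,400)),cv2.resize(sd[70:350,205:390],(264,400))]); cv2.imwrite("pics/c8.png",c)
E
```

```text
14.6333 [-15.5 392.2 220.4] [ 0.25 -0.77  2.3   0.44  0.94  0.92] 61.916224343168246 tilt 44.9 yaw 44.0 ytilt -0.004
```

View pics/c8.png

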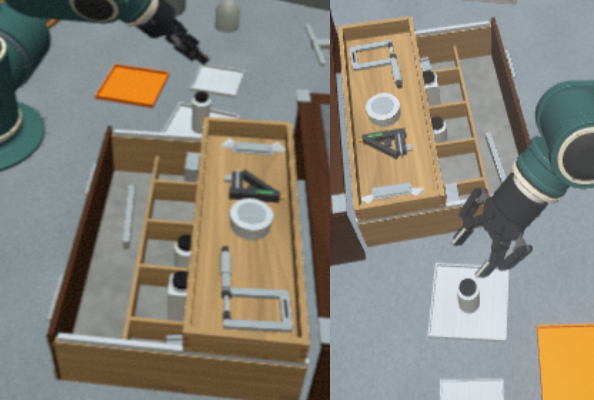

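The bottle stands upright in the larger tray at (468,295). The wooden tray is still back with its tools in it, and the other containers are in place. The gripper is clear.

```bash
python3 -c "
from station import ticket
print(ticket.hand_in())"
```

```text
the job is handed in; nothing more can be done
None
```

The job is handed in: the maple tray is against its stop with its tools in it, the oil bottle stands upright in the larger aluminium drip tray, the other cans and tools look unmoved, and it took about 15 s of the 64 s.

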